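# Clear the router bed after a cut

## Task

Clear the router bed after the cut by dropping the loose things into their open containers: the plywood offcut lying across the long trough goes into the square scrap bin, both step blocks (one stands on the strap clamp) into the round pot, and the strap clamp into the long trough; clamp and offcut must lie level inside, not propped on a rim. Leave the containers standing where they are, and do not push or knock over anything else on the bed.

Things in the scene. Friction and masses are not known exactly. Their poses are not given: they have to be found in the camera images.
- offcut: plywood offcut, 100 x 36 x 18 mm, lying flat across the rim of the trough; origin at its centre, x along its length, z through its thickness; 35 to 70 g
- block_a: aluminium step block, a little staircase of four steps 15 mm deep, 60 mm long, 30 mm wide, 10 mm high at its low end and 40 mm at its high end; origin at the centre of that 60 x 30 x 40 mm envelope (20 mm above its base), x along its length rising towards +x, y across its 30 mm width, z up when it stands on its base; centre of mass 7 mm from the origin towards +x; 85 to 170 g. It stands on top of the strap at the start.
- block_b: aluminium step block, a little staircase of four steps 15 mm deep, 60 mm long, 30 mm wide, 10 mm high at its low end and 40 mm at its high end; origin at the centre of that 60 x 30 x 40 mm envelope (20 mm above its base), x along its length rising towards +x, y across its 30 mm width, z up when it stands on its base; centre of mass 7 mm from the origin towards +x; 85 to 170 g. It stands on the bed at the start.
- strap: steel strap clamp, a flat bar 115 x 28 x 12 mm with a long slot through it (50 x 10 mm); origin at its centre, x along its length, y across its width, z through its thickness; 150 to 310 g. It lies flat on the bed under block_a at the start.
- trough: long open steel trough, outside 150 x 70 x 55 mm high, walls and floor 5 mm (inside 140 x 60 mm, 50 mm deep); loose, 0.8 kg; origin at the centre of its underside, x along its length, z up
- pot: round open steel pot, outside diameter 122 mm, 70 mm high, wall 4 mm, floor 5 mm; loose, 0.8 kg; origin at the centre of its underside, z up
- scrap_bin: square open steel bin, outside 140 x 140 x 55 mm high, walls and floor 5 mm (inside 130 x 130 mm); loose, 0.8 kg; origin at the centre of its underside, x and y along its sides, z up
- oil_bottle: bystander: upright white plastic bottle with a black cap, diameter 62 mm, 170 mm high, the only tall thing among the task's things; origin at the centre of its underside
- tool_setter: bystander: low round steel tool setter, diameter 58 mm, 52 mm high; origin at the centre of its underside
- mug: bystander: white mug, diameter 80 mm, 90 mm high; origin at the centre of its underside
- grease_tin: bystander: round closed steel tin, diameter 72 mm, 50 mm high; origin at the centre of its underside
- brush: bystander: small bench brush lying flat, 170 mm long, under 35 mm high; its origin lies on it
- collet_wrench: bystander: steel wrench lying flat, 200 mm long; its origin lies on it
- pendant: bystander: black hand-held control box, 150 x 75 x 30 mm; origin at the centre of its underside

How it is judged:
By the outcome, as a careful person would: the job done as asked, in the order asked, and still so for the second after the job is handed in, with the robot touching nothing.
It also fails if it takes over 72 s, if anything falls off the work surface, if the arm or the gripper's body presses on something with over 40 N, if the wrist force passes 120 N, or if a joint passes its speed limit or range.

## Robot

A 6-joint arm with a two-finger parallel gripper is mounted at the origin on the work surface. World frame = base frame: x ahead of the robot, y to its left, z up, the work surface at z = 0. Lengths are in mm, angles in degrees, forces in N, time in s.
With the tool pointing down it reaches from about 300 to 850 mm from the base axis. Payload 4.2 kg.
Tool frame: the origin (TCP) lies between the finger pads; the fingertips stand 14 mm ahead of it and the grasp point (between the pads) lies 5 mm behind it (env.finger_overhang is the distance from the TCP to the fingertips, in mm); z points along the fingers, y is the line along which they close (so a half turn about z gives the same grasp; the last joint's range is limited). The gripper opens to 91 mm and grips with 3 to 60 N. Pads are 32 mm wide; open, the fingers measure 118 mm over their backs; the gripper's body (76 mm by 178 mm) begins 60 mm behind the grasp point.
Start: joints at [-68.182, 18.312, 89.639, -0, 72.044, -1.146], TCP at [224.344, -529.447, 200.276] pointing down, gripper open.
Joint ranges: [-177.97, 177.97], [-48.28, 115.42], [12.27, 149.76], [-77.06, 257.06], [2.81, 150.46], [-146.56, 146.56]. Speed limits (degrees/s): [147.25, 147.25, 180, 180, 180, 180].

## Interface

Orientations are given as [roll, pitch, yaw] about the fixed x, y, z axes, in that order (R = Rz(yaw) Ry(pitch) Rx(roll)).
In Python, from workcell import status, cams, env, finder gives the robot as it stands.
- The arm moves only by the tool apply_moves, never from a script. Its argument "increments" is a list of rows, each a list of 7 numbers: the opening, from -1 (shut) to 1 (fully open), then the shift along the world's x, y, z in m, then the turn, a rotation vector about the world's x, y, z in degrees. In form: [[gripper, x, y, z, ax, ay, az], ...]. A call has 1 to 5 rows; each row shifts and turns the commanded pose from where the row before left it; what a row does not reach is not made up. A row lasts 1/12 s, in which the tool goes at most 41.7 mm and 7.16 degrees, less where a joint would pass 70% of its speed; a pose out of reach is approached as far as the arm can. A call with a gripper value outside its range is refused whole. The fingers move at their own pace and stop on an object; "newtons" is the grip in N (left out, the last holds). Time passes only in rows, so rows that do not move let the fingers close. It gives the time, the measured TCP pose, the force, the opening and the grip force at its end, in the units of the state.
- status.state(): the state, without advancing time (a new reading comes with each control period).
- cams.grab_frame(name): name is "scene" or "top" or "wrist"; returns a dict with "color" (420x560x3 uint8, red, green, blue), "intrinsics" (3x3 intrinsics, pixels), "R" (3x3) and "t" (3): a world point X has camera coordinates R X + t. Camera axes: x right, y down, z forward; pixel columns grow to the right and rows downward; lengths in mm; the calibration is good to about 2 mm. A picture is of the moment at which its call begins. There is no depth.
- env.job_done(): hands the job in; it is judged then, once.
Trained networks look in the newest picture that a camera, given by its name, has taken for a name from the list of things; names that differ only in an ending like _2 or _b are one class to them, and where a whole thing is asked for, a point or a joint stands for the part that bears it (a point fixed in the world has none). Each returns a list of dicts, best first, with "score" (0 to 1); they miss things now and then, are a little off and sometimes report something else, mostly with a low value. They report only what shows in the picture. A call takes as long as a camera call.
- finder.boxes_of(query, camera): "rect" ([left, top, width, height] in pixels, round what is visible of it).
- finder.trace(query, camera): "pixels" (420x560 bool, what is visible of it) and "rect" ([left, top, width, height] in pixels, round what is visible of it).
The state is a dict: "time_s": time; "qpos": joint angles; "qvel": joint speeds; "effort": joint torques, N m; "ee_pos": TCP position; "ee_rot": TCP orientation; "force": force on the tool from outside, world axes, zero at the start; "torque": the same for the moment, N m; "gripper_width": finger opening in mm; "gripper_force": force on a finger pad.
Only numpy, scipy, OpenCV 4.12 (cv2) and the standard library are available. Lean on these libraries where they do the work, as an engineer would, in place of code of your own. Each camera call takes 0.05 s, during which the arm holds its last target. There are 200 camera calls.

## Working session

There is one attempt and no reset: what is moved stays moved. The work goes in short steps, Python scripts to look and compute and a tool call to move; the robot and the scene stay as the last step left them, time stands still between calls to the robot, and variables do not carry over. Pictures are saved under pics/ and viewed, at most 10 in all, crops included, and the job is handed in when it is done.

Besides the shell and the picture viewer there is one more tool, called as name(argument=value, ...) on one line, values as JSON. apply_moves: Moves the arm, as the interface text tells. Its arguments: {"type":"object","properties":{"increments":{"type":"array","items":{"type":"array","items":{"type":"number"}}},"newtons":{"type":"number"}},"required":["increments"]}

```bash
mkdir -p pics; ls
python3 - <<'E'
from workcell import status,cams,env,finder
import cv2,pickle
D={}
for c in ["scene","top"]:
    f=cams.grab_frame(c); D[c]=f
    cv2.imwrite(f"pics/{c}0.png",f["color"][:,:,::-1])
    print(c,f["intrinsics"].tolist(),f["R"].tolist(),f["t"].tolist())
pickle.dump(D,open("f0.pkl","wb"))
print(status.state())
for q in ["offcut","block_a","strap","trough","pot","scrap_bin","oil_bottle","tool_setter","mug","grease_tin","brush","collet_wrench","pendant"]:
    print(q,[(r["rect"],round(r["score"],2)) for r in finder.boxes_of(q,"top")])
E
```

```text
pics
scene [[528.6053911317032, 0.0, 280.9782340277017], [0.0, 528.6053911317032, 210.52192978744853], [0.0, 0.0, 1.0]] [[-0.2635205242586944, 0.9646537646193644, -0.00021840354972390563], [0.69911684920328, 0.19082612795830797, -0.6890725796666977], [-0.6646747809677308, -0.18173745704759706, -0.7246923017746024]] [148.92858041825437, -317.5925678977832, 1994.1242053359665]
top [[416.09797994124915, 0.0, 274.2867938289412], [0.0, 416.09797994124915, 213.22220436160902], [0.0, 0.0, 1.0]] [[0.023066658271713964, -0.9997258485298124, -0.004019584247501261], [-0.9985045247294446, -0.022838771361147855, -0.0496699568908507], [0.04956453743354933, 0.005159292980633242, -0.9987575973803345]] [-20.116777124436318, 544.7946882039275, 1032.1896551470174]
{'time_s': 0.1, 'qpos': array([-6.81814090e+01,  1.83474514e+01,  8.96980116e+01, -6.31340915e-04,
        7.20418824e+01, -1.14609273e+00]), 'qvel': array([-0.0850538 , -0.08708932, -0.17372336,  0.06262988, -0.04443124,
       -0.04435434]), 'effort': array([ 3.28898486e-04, -4.13333344e+01, -2.32509971e+01,  7.28349318e-02,
        4.21501
[... 541 characters left out ...]
0.8, 225.0, 31.6, 44.8], 0.89)]
trough [([87.8, 179.3, 66.0, 66.8], 0.88)]
pot [([237.5, 136.6, 53.4, 52.7], 0.95), ([268.0, 223.5, 15.5, 68.1], 0.17)]
scrap_bin [([340.6, 121.6, 65.5, 32.5], 0.7), ([401.8, 193.3, 82.7, 74.0], 0.55), ([92.4, 179.0, 63.6, 69.3], 0.28)]
oil_bottle [([334.7, 171.0, 35.1, 27.3], 0.84), ([239.2, 138.6, 53.2, 52.3], 0.46)]
tool_setter [([126.4, 278.6, 27.0, 23.3], 0.7), ([125.0, 124.6, 78.3, 17.2], 0.29)]
mug [([385.4, 275.2, 43.9, 49.9], 0.67)]
grease_tin [([308.0, 234.9, 30.6, 31.3], 0.84)]
brush [([265.5, 226.3, 18.4, 67.1], 0.85), ([239.9, 136.3, 50.4, 55.4], 0.75)]
collet_wrench [([125.7, 127.1, 68.2, 13.3], 0.55)]
pendant [([383.4, 276.2, 46.7, 49.5], 0.39)]
```

Run:
```python
import pickle,cv2
D=pickle.load(open("f0.pkl","rb"))
t=D["top"]["color"][:,:,::-1]
cv2.imwrite("pics/topc.png",cv2.resize(t[110:330,80:300],(600,600),interpolation=cv2.INTER_CUBIC))
```

```text
(no output)
```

View pics/top0.png

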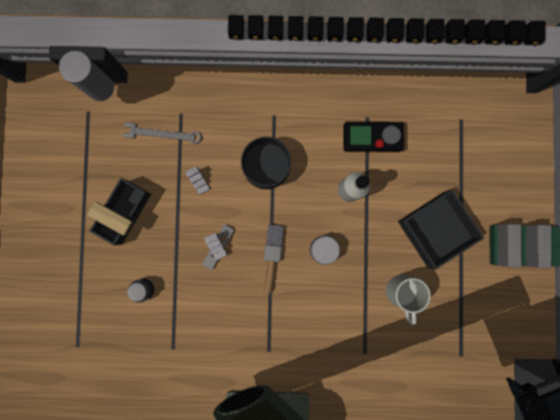

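View pics/scene0.png

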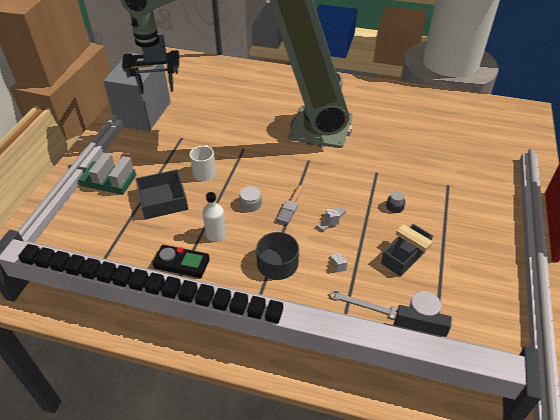

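View pics/topc.png

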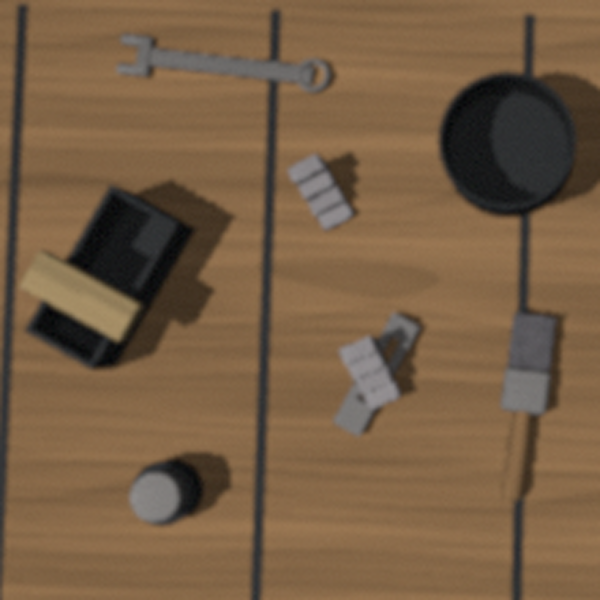

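```bash
cat > h.py <<'E'
import numpy as np,pickle,cv2
def ray(f,uv,z):
    K,R,t=[np.array(f[k],float) for k in("intrinsics","R","t")]
    uv=np.atleast_2d(np.array(uv,float))
    d=np.c_[(uv-K[:2,2])/[K[0,0],K[1,1]],np.ones(len(uv))]@R
    c=-R.T@t
    return c[:2]+d[:,:2]*((z-c[2])/d[:,2])[:,None]
def proj(f,X):
    K,R,t=[np.array(f[k],float) for k in("intrinsics","R","t")]
    p=(np.atleast_2d(X)@R.T+t)@K.T
    return p[:,:2]/p[:,2:]
def rect(mask,f,z):
    "min-area rectangle of mask at plane z: centre, sizes, yaw of long side"
    m=mask.astype(np.uint8); c=max(cv2.findContours(m,0,2)[0],key=cv2.contourArea)[:,0]
    (x,y),(w,h),a=cv2.minAreaRect(ray(f,c,z).astype(np.float32))
    if w<h: w,h,a=h,w,a+90
    return np.round([x,y,w,h,(a+90)%180-90],1)
E
python3 - <<'E'
from h import *
from workcell import finder,cams
f=cams.grab_frame("top")
print("cam",-np.array(f["R"]).T@f["t"])
for q,z in [("offcut",73),("block_a",40),("strap",12),("trough",55),("pot",70),("scrap_bin",55),("oil_bottle",170),("mug",90),("grease_tin",50),("tool_setter",52),("brush",20)]:
    for r in finder.trace(q,"top")[:2]:
        if r["score"]>.4: print(q,round(r["score"],2),rect(r["pixels"],f,z),rect(r["pixels"],f,0))
s=220/600;o=np.array([80,110])
print("trough rim",ray(f,np.array([(112,187),(190,228),(98,366),(30,328)])*s+o,55).round())
print("pot c",ray(f,np.array([(508,143)])*s+o,70).round())
print("bin rim",ray(f,[(448,192),(482,234),(436,267),(400,225)],55).round())
E
```

```text
cam [ 493.28398524  -12.9941896  1057.88632761]
offcut 0.91 [521.8 382.1 103.6  37.7  61.9] [523.9 411.4 111.3  40.5  61.9]
block_a 0.87 [619.9 183.5  63.3  30.8  28.2] [624.8 191.2  65.8  32.   28.2]
block_a 0.86 [460.9 134.2  61.3  34.9  28.2] [459.7 140.   63.7  36.2  28.2]
strap 0.72 [423.3 149.9  39.   29.2 -25. ] [422.5 151.7  39.4  29.5 -25. ]
trough 0.97 [568.  347.8  86.8  79.2  61.7] [572.1 367.6  91.6  83.5  61.7]
pot 0.69 [662.3  15.9 125.3 117.3   1.3] [674.2  18.  134.2 125.6   1.3]
scrap_bin 0.72 [ 512.8 -408.4  155.8  149.8  -56. ] [ 513.8 -430.1  164.3  158.   -56. ]
oil_bottle 0.77 [ 597.3 -176.3   72.1   56.6  -62.6] [ 617.2 -207.5   85.9   67.4  -62.6]
mug 0.93 [ 360.1 -322.6  109.2   88.    45.8] [ 347.8 -351.4  119.3   96.2   45.8]
grease_tin 0.93 [ 457.3 -131.    70.1   67.4  -88.7] [ 455.5 -136.9   73.5   70.7  -88.7]
tool_setter 0.72 [350.6 308.2  65.2  54.8 -62.1] [343.3 324.8  68.6  57.6 -62.1]
brush 0.81 [431.   -3.9 168.8  41.4  -5.1] [429.8  -3.7 172.1  42.2  -5.1]
trough rim [[619. 366.]
 [584. 295.]
 [460. 372.]
 [492. 433.]]
pot c [[663.  14.]]
bin rim [[ 604. -426.]
 [ 504. -508.]
 [ 423. -398.]
 [ 522. -311.]]
```

apply_moves(increments=[[0.2,0.0118,0.0364,0.003,0,0,1.56],[0.2,0.0118,0.0364,0.003,0,0,1.56],[0.2,0.0118,0.0364,0.003,0,0,1.56],[0.2,0.0118,0.0364,0.003,0,0,1.56],[0.2,0.0118,0.0364,0.003,0,0,1.56]])

```text
time_s: 1.77
ee_pos: [283.5, -345.8, 215.4]
ee_rot: [180.0, -0.0, 30.8]
force: [1.9, -0.1, 0.1]
gripper_width: 60.5
gripper_force: 0.0
```

apply_moves(increments=[[0.2,0.0118,0.0364,0.003,0,0,1.56],[0.2,0.0118,0.0364,0.003,0,0,1.56],[0.2,0.0118,0.0364,0.003,0,0,1.56],[0.2,0.0118,0.0364,0.003,0,0,1.56],[0.2,0.0118,0.0364,0.003,0,0,1.56]])

```text
time_s: 2.18
ee_pos: [342.4, -163.7, 230.7]
ee_rot: [179.9, -0.0, 38.6]
force: [0.3, -0.7, 0.6]
gripper_width: 55.0
gripper_force: 0.0
```

apply_moves(increments=[[0.2,0.0118,0.0364,0,0,0,1.56],[0.2,0.0118,0.0364,0,0,0,1.56],[0.2,0.0118,0.0364,0,0,0,1.56],[0.2,0.0118,0.0364,0,0,0,1.56],[0.2,0.0118,0.0364,0,0,0,1.56]])

```text
time_s: 2.6
ee_pos: [401.5, 18.5, 230.7]
ee_rot: [179.9, -0.0, 46.5]
force: [0.9, -0.0, 0.6]
gripper_width: 54.8
gripper_force: 0.0
```

apply_moves(increments=[[0.2,0.0118,0.0364,0,0,0,1.56],[0.2,0.0118,0.0364,0,0,0,1.56],[0.2,0.0118,0.0364,0,0,0,1.56],[0.2,0.0118,0.0364,0,0,0,1.56],[0.2,0.0118,0.0364,0,0,0,1.56]])

```text
time_s: 3.02
ee_pos: [460.5, 200.6, 230.4]
ee_rot: [180.0, -0.0, 54.3]
force: [1.7, -0.3, 0.1]
gripper_width: 55.0
gripper_force: 0.0
```

apply_moves(increments=[[0.2,0.0118,0.0364,0,0,0,1.56],[0.2,0.0118,0.0364,0,0,0,1.56],[0.2,0.0118,0.0364,0,0,0,1.56],[0.2,0.0118,0.0364,0,0,0,1.56],[0.2,0,0,0,0,0,0]])

```text
time_s: 3.43
ee_pos: [509.0, 350.4, 228.8]
ee_rot: [-179.9, -0.2, 60.7]
force: [0.6, -0.2, 1.3]
gripper_width: 54.5
gripper_force: 0.0
```

```bash
cat > look.py <<'E'
import sys
from h import *
from workcell import finder,cams,status
f=cams.grab_frame("wrist")
if len(sys.argv)>2: cv2.imwrite(f"pics/{sys.argv[2]}.png",f["color"][:,:,::-1])
s=status.state(); print(s["time_s"],s["ee_pos"].round(1),s["ee_rot"].round(1),s["gripper_width"].round(1),"cam",(-np.array(f["R"]).T@f["t"]).round())
for a in sys.argv[1].split(","):
    q,z=a.split(":")
    for r in finder.trace(q,"wrist")[:2]:
        if r["score"]>.3: print(q,round(r["score"],2),r["rect"],rect(r["pixels"],f,float(z)))
E
python3 look.py offcut:73,trough:55 w1
```

```text
Traceback (most recent call last):
  File "look.py", line 6, in <module>
    s=status.state(); print(s["time_s"],s["ee_pos"].round(1),s["ee_rot"].round(1),s["gripper_width"].round(1),"cam",(-np.array(f["R"]).T@f["t"]).round())
                                                                                  ^^^^^^^^^^^^^^^^^^^^^^^^
AttributeError: 'float' object has no attribute 'round'
```

```bash
sed -i 's/s\["gripper_width"\].round(1)/round(s["gripper_width"],1)/' look.py; python3 look.py offcut:73,trough:55 w1
```

```text
3.5333 [507.4 345.1 229.3] [-1.80e+02  1.00e-01  6.05e+01] 54.8 cam [548. 416. 413.]
offcut 0.79 [257.5, 114.3, 33.1, 90.8] [523.7 386.5  99.5  36.8  63. ]
trough 0.6 [232.8, 126.7, 129.7, 61.9] [573.3 357.6  77.8  70.6 -28.4]
```

View pics/w1.png

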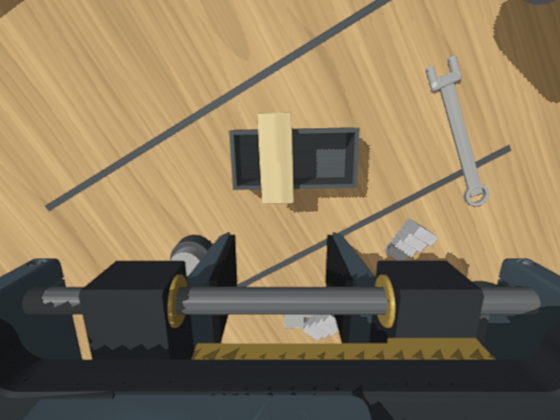

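apply_moves(increments=[[0.2,0.0082,0.0207,-0.02,0,0,1.2],[0.2,0.0081,0.0207,-0.02,0,0,1.3],[0.2,0,0,-0.034,0,0,0],[0.2,0,0,-0.034,0,0,0],[0.2,0,0,-0.028,0,0,0]], newtons=25)

```text
time_s: 4.05
ee_pos: [523.2, 383.7, 92.8]
ee_rot: [-180.0, 0.1, 62.8]
force: [-0.1, 0.2, 0.4]
gripper_width: 54.7
gripper_force: 0.0
```

Run:
```python
from h import *
from workcell import cams,status
f=cams.grab_frame("wrist")
cv2.imwrite("pics/w2.png",f["color"][:,:,::-1])
print(status.state()["ee_pos"],status.state()["ee_rot"])
```

```text
[520.1095536  381.34659621  86.92598625] [-179.69244466    0.63672237   62.81501829]
```

View pics/w2.png

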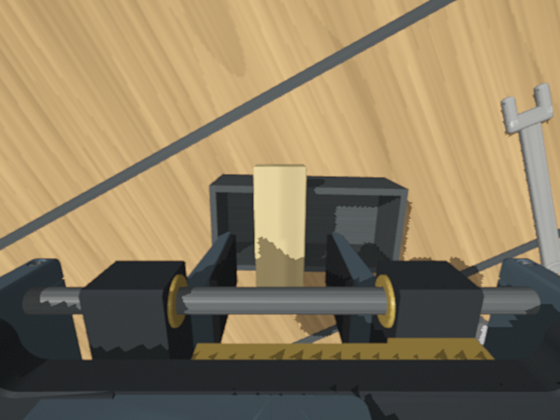

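apply_moves(increments=[[0.2,0,0.001,-0.016,0,0,0],[0.2,0,0,-0.015,0,0,0],[0.2,0,0,0,0,0,0],[-0.6,0,0,0,0,0,0],[-0.6,0,0,0,0,0,0]], newtons=25)

```text
time_s: 4.52
ee_pos: [524.7, 386.4, 65.3]
ee_rot: [179.9, -0.1, 62.9]
force: [0.0, -0.2, 1.1]
gripper_width: 44.3
gripper_force: 0.0
```

apply_moves(increments=[[-0.6,0,0,0,0,0,0],[-0.6,0,0,0,0,0,0],[-0.6,0,0,0,0,0,0]])

```text
time_s: 4.77
ee_pos: [524.2, 386.7, 64.3]
ee_rot: [180.0, -0.1, 62.9]
force: [-0.3, -0.1, 0.8]
gripper_width: 24.6
gripper_force: 0.0
```

```bash
python3 look.py offcut:73 w3
```

```text
4.8167 [524.1 386.7  64. ] [ 1.80e+02 -1.00e-01  6.29e+01] 20.5 cam [561. 457. 249.]
offcut 0.89 [250.1, 174.6, 61.0, 150.9] [531.6 400.6  73.8  36.1  62.3]
```

View pics/w3.png

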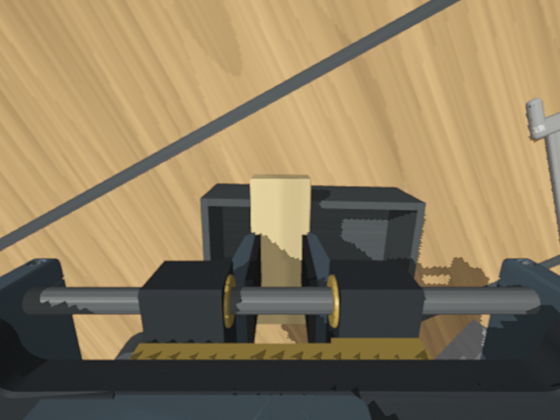

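Run:
```python
from h import *
from workcell import cams,status
f=cams.grab_frame("wrist"); s=status.state()
print(s["gripper_width"],s["gripper_force"],s["ee_pos"])
a=np.deg2rad(62.9+90); d=np.array([np.cos(a),np.sin(a),0])
l=np.array([np.cos(a-np.pi/2),np.sin(a-np.pi/2),0])
c=np.array([524.1,386.7,0])
for z in(50,64,69,73,90):
    for k in(-16,0,16): print(z,k,proj(f,[c+[0,0,z]+d*13+l*k,c+[0,0,z]-d*13+l*k]).round().tolist())
```

```text
18.131602963553252 0.0 [523.91123346 386.6331145   63.61307939]
50 -16 [[262.0, 263.0], [298.0, 263.0]]
50 0 [[261.0, 243.0], [298.0, 243.0]]
50 16 [[261.0, 221.0], [299.0, 221.0]]
64 -16 [[260.0, 273.0], [299.0, 273.0]]
64 0 [[260.0, 251.0], [299.0, 251.0]]
64 16 [[259.0, 228.0], [300.0, 228.0]]
69 -16 [[260.0, 276.0], [299.0, 276.0]]
69 0 [[259.0, 254.0], [300.0, 254.0]]
69 16 [[259.0, 230.0], [300.0, 230.0]]
73 -16 [[260.0, 279.0], [300.0, 279.0]]
73 0 [[259.0, 256.0], [300.0, 256.0]]
73 16 [[258.0, 232.0], [301.0, 232.0]]
90 -16 [[258.0, 293.0], [302.0, 293.0]]
90 0 [[257.0, 269.0], [302.0, 269.0]]
90 16 [[256.0, 243.0], [303.0, 243.0]]
```

Run:
```python
from h import *
from workcell import cams,status,env
print(env.finger_overhang,[x for x in dir(env) if x[0]!='_'])
f=cams.grab_frame("wrist"); s=status.state()
print(s["gripper_width"],s["gripper_force"],s["ee_pos"],s["force"])
g=cams.grab_frame("scene")
a=cv2.resize(f["color"][150:400,180:380],(400,500),interpolation=cv2.INTER_CUBIC)
p=proj(g,[[524,387,70]])[0].astype(int);print(p)
b=cv2.resize(g["color"][p[1]-45:p[1]+35,p[0]-32:p[0]+32],(400,500),interpolation=cv2.INTER_CUBIC)
cv2.imwrite("pics/w4.png",np.hstack([a,b])[:,:,::-1])
```

```text
14.0 ['Unreachable', 'finger_overhang', 'job_done']
18.339988322915133 0.0 [523.87096334 386.62070155  63.47516544] [ 0.17606812 -0.54620917 -0.63316142]
[414 236]
```

View pics/w4.png

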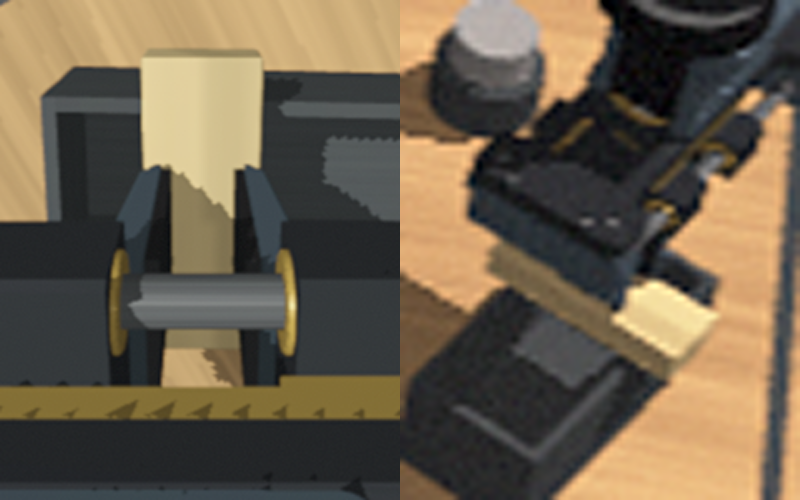

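Run:
```python
from h import *
from workcell import cams,status
g=cams.grab_frame("scene")
c=np.array([523.9,386.6,0]);a=np.deg2rad(152.9); d=np.array([np.cos(a),np.sin(a),0]);l=np.array([np.sin(a),-np.cos(a),0])
o=proj(g,[[524,387,70]])[0].astype(int)-[32,45]
for z in(119,145):
    P=[c+[0,0,z]+i*89*d+j*38*l for i,j in((-1,-1),(-1,1),(1,1),(1,-1))]
    print(z,((proj(g,P)-o)*6.25).round().tolist())
print("tip",((proj(g,[c+[0,0,50]+9*d*i+16*j*l for i,j in((-1,1),(1,1),(1,-1))])-o)*6.25).round())
```

```text
119 [[37.0, 279.0], [184.0, 369.0], [396.0, 147.0], [253.0, 67.0]]
145 [[46.0, 240.0], [194.0, 330.0], [409.0, 108.0], [264.0, 28.0]]
tip [[211. 340.]
 [232. 318.]
 [174. 282.]]
```

apply_moves(increments=[[0.2,0,0,0.005,0,0,0],[0.2,0,0,0,0,0,0],[0.2,0,0,0,0,0,0],[0.2,0,0,0,0,0,0],[0.2,0,0,0,0,0,0]])

```text
time_s: 5.48
ee_pos: [523.8, 386.5, 68.3]
ee_rot: [180.0, 0.0, 62.9]
force: [0.5, -0.2, 0.9]
gripper_width: 48.6
gripper_force: 0.0
```

apply_moves(increments=[[0.2,0,0,0,0,0,0],[0.2,0,0,-0.01,0,0,0],[0.2,0,0,-0.01,0,0,0],[0.2,0,0,0,0,0,0],[0.2,0,0,0,0,0,0]])

```text
time_s: 5.9
ee_pos: [523.0, 386.0, 46.8]
ee_rot: [-179.9, 0.2, 62.9]
force: [0.9, -0.5, 0.2]
gripper_width: 54.7
gripper_force: 0.0
```

apply_moves(increments=[[0.2,0,0,-0.012,0,0,0],[0.2,0,0,0,0,0,0],[-0.4,0,0,0,0,0,0],[-0.4,0,0,0,0,0,0],[-0.4,0,0,0,0,0,0]])

```text
time_s: 6.32
ee_pos: [524.1, 386.7, 36.6]
ee_rot: [180.0, -0.0, 62.9]
force: [0.5, 0.7, -0.2]
gripper_width: 37.4
gripper_force: 0.0
```

apply_moves(increments=[[-0.4,0,0,0,0,0,0],[-0.4,0,0,0,0,0,0]])

```text
time_s: 6.48
ee_pos: [524.0, 386.7, 36.6]
ee_rot: [180.0, -0.0, 62.9]
force: [-0.4, 0.0, -0.6]
gripper_width: 36.0
gripper_force: 25.0
```

apply_moves(increments=[[-0.4,0,0,0.02,0,0,0],[-0.4,0,0,0.036,0,0,0],[-0.4,0,0,0.036,0,0,0],[-0.4,0,-0.02,0.036,0,0,0],[-0.4,0,-0.03,0.02,0,0,0]])

```text
time_s: 6.9
ee_pos: [525.3, 339.1, 188.7]
ee_rot: [179.8, -0.4, 63.1]
force: [1.2, -0.6, -0.1]
gripper_width: 35.9
gripper_force: 25.0
```

apply_moves(increments=[[-0.4,-0.0005,-0.038,0.01,0,0,-1.2],[-0.4,-0.0005,-0.038,0,0,0,-1.2],[-0.4,-0.0005,-0.038,0,0,0,-1.2],[-0.4,-0.0005,-0.038,0,0,0,-1.2],[-0.4,-0.0005,-0.038,0,0,0,-1.2]])

```text
time_s: 7.32
ee_pos: [520.9, 144.8, 194.6]
ee_rot: [180.0, -0.0, 56.9]
force: [0.4, -1.1, -0.4]
gripper_width: 35.8
gripper_force: 25.0
```

apply_moves(increments=[[-0.4,-0.0005,-0.038,0,0,0,-1.2],[-0.4,-0.0005,-0.038,0,0,0,-1.2],[-0.4,-0.0005,-0.038,0,0,0,-1.2],[-0.4,-0.0005,-0.038,0,0,0,-1.2],[-0.4,-0.0005,-0.038,0,0,0,-1.2]])

```text
time_s: 7.73
ee_pos: [518.4, -45.2, 194.6]
ee_rot: [180.0, -0.0, 50.8]
force: [0.8, -0.4, 0.2]
gripper_width: 35.6
gripper_force: 25.0
```

apply_moves(increments=[[-0.4,-0.0005,-0.038,0,0,0,-1.2],[-0.4,-0.0005,-0.038,0,0,0,-1.2],[-0.4,-0.0005,-0.038,0,0,0,-1.2],[-0.4,-0.0005,-0.038,0,0,0,-1.2],[-0.4,-0.0005,-0.038,0,0,0,-1.2]])

```text
time_s: 8.15
ee_pos: [515.9, -235.3, 194.5]
ee_rot: [180.0, -0.0, 44.8]
force: [1.5, -0.3, -0.6]
gripper_width: 35.7
gripper_force: 25.0
```

apply_moves(increments=[[-0.4,-0.0005,-0.036,0,0,0,-1.2],[-0.4,-0.0005,-0.036,0,0,0,-1.2],[-0.4,-0.0005,-0.02,0,0,0,-1.2],[-0.4,-0.0005,-0.01,0,0,0,-1.2],[-0.4,0,0,0,0,0,0]])

```text
time_s: 8.57
ee_pos: [513.9, -337.2, 193.9]
ee_rot: [-180.0, 0.0, 39.9]
force: [-0.9, 1.1, -1.6]
gripper_width: 36.0
gripper_force: 25.0
```

```bash
python3 look.py offcut:190,scrap_bin:55 w5
python3 - <<'E'
from workcell import status
s=status.state();print(s["gripper_width"],s["gripper_force"])
E
```

```text
8.6167 [ 514.1 -335.4  194. ] [-179.9   -0.    40. ] 36.0 cam [ 576. -286.  378.]
offcut 0.68 [245.4, 184.7, 68.6, 158.0] [ 520.8 -331.9   73.5   45.4   39.9]
scrap_bin 0.88 [275.9, 167.3, 130.1, 96.4] [ 537.8 -399.2  141.4  102.9  -56.2]
35.45734885405483 24.999355673789978
```

View pics/w5.png

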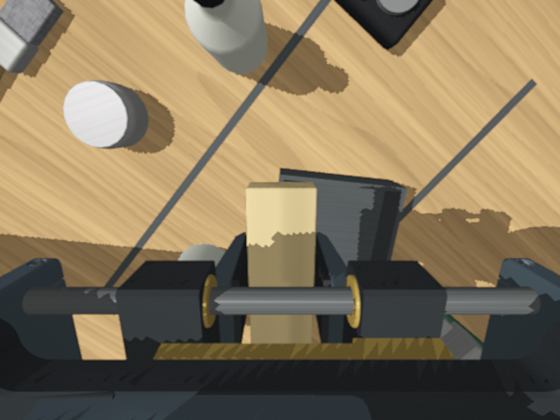

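Run:
```python
from h import *
from workcell import cams,status
f=cams.grab_frame("wrist")
p=ray(f,[(281,169),(405,187),(380,263)],55);print(p.round(1))
e=p[1]-p[0];print(np.linalg.norm(e),np.degrees(np.arctan2(e[1],e[0])))
u=e/np.linalg.norm(e);n=np.array([u[1],-u[0]]);m=p.mean
for s in(1,-1):print((p[0]+p[1])/2+s*70*n)
```

```text
[[ 541.1 -312.2]
 [ 613.2 -428. ]
 [ 531.8 -472. ]]
136.4024971656195 -58.08374384644602
[ 517.69000417 -407.09914267]
[ 636.52504541 -333.08405655]
```

apply_moves(increments=[[-0.4,0.0015,-0.036,0,0,0,-3],[-0.4,0.0015,-0.037,0,0,0,-3],[-0.4,0,0,-0.02,0,0,0],[-0.4,0,0,-0.036,0,0,0],[-0.4,0,0,-0.036,0,0,0]])

```text
time_s: 9.18
ee_pos: [518.7, -408.2, 102.9]
ee_rot: [179.8, -0.1, 34.2]
force: [0.4, 0.2, -1.4]
gripper_width: 35.5
gripper_force: 25.0
```

apply_moves(increments=[[-0.4,0,0,-0.036,0,0,0],[-0.4,0,0,-0.03,0,0,0],[-0.4,0,0,-0.016,0,0,0],[-0.4,0,0,-0.008,0,0,0],[-0.4,0,0,0,0,0,0]])

```text
time_s: 9.6
ee_pos: [516.9, -406.4, 10.6]
ee_rot: [-179.8, 0.1, 34.2]
force: [0.8, -0.3, -1.4]
gripper_width: 35.8
gripper_force: 25.0
```

Release, wait, lift and check.

apply_moves(increments=[[-0.4,0,0,-0.004,0,0,0],[0.1,0,0,0,0,0,0],[0.1,0,0,0,0,0,0],[0.1,0,0,0,0,0,0],[0.1,0,0,0,0,0,0]])

```text
time_s: 10.02
ee_pos: [517.9, -408.9, 9.5]
ee_rot: [179.9, -0.0, 34.1]
force: [-0.8, 0.7, 0.4]
gripper_width: 50.3
gripper_force: 0.0
```

apply_moves(increments=[[0.1,0,0,0.03,0,0,0],[0.1,0,0,0.04,0,0,0],[0.1,0,0,0.04,0,0,0],[0.1,0,0,0.04,0,0,0],[0.1,0,0.02,0.04,0,0,0]])

```text
time_s: 10.43
ee_pos: [517.3, -392.4, 198.4]
ee_rot: [179.8, 0.0, 34.0]
force: [0.5, 0.5, -0.0]
gripper_width: 50.4
gripper_force: 0.0
```

apply_moves(increments=[[0.1,-0.003,0.04,0,0,0,-1],[0.1,-0.003,0.04,0,0,0,-1],[0.1,-0.003,0.04,0,0,0,-1],[0.1,-0.003,0.04,0,0,0,-1],[0.1,-0.003,0.04,0,0,0,-1]])

```text
time_s: 10.85
ee_pos: [501.8, -188.2, 196.3]
ee_rot: [179.9, -0.1, 29.0]
force: [1.8, -0.7, -0.6]
gripper_width: 50.0
gripper_force: 0.0
```

apply_moves(increments=[[0.1,-0.003,0.04,0,0,0,-1],[0.1,-0.003,0.04,0,0,0,-1],[0.1,-0.003,0.04,0,0,0,-1],[0.1,-0.003,0.04,0,0,0,-1],[0.1,-0.003,0.04,0,0,0,-1]])

```text
time_s: 11.27
ee_pos: [486.9, 11.9, 196.3]
ee_rot: [180.0, -0.1, 24.0]
force: [0.1, 0.2, 0.1]
gripper_width: 50.0
gripper_force: 0.0
```

```bash
python3 look.py block_a:40,strap:12
python3 - <<'E'
from h import *
from workcell import finder,cams
f=cams.grab_frame("top")
for q,z in [("offcut",23),("scrap_bin",55),("block_a",40),("oil_bottle",170)]:
    for r in finder.trace(q,"top")[:2]:
        print(q,round(r["score"],2),r["rect"],rect(r["pixels"],f,z))
E
```

```text
11.3167 [486.1  18.7 196.3] [-179.7   -0.2   24.2] 49.9 cam [560.  44. 381.]
block_a 0.8 [152.2, 142.4, 42.2, 51.9] [464.  135.7  56.7  42.3  25. ]
block_a 0.79 [163.6, 2.6, 38.3, 42.0] [611.4 173.2  40.1  33.3  31.8]
strap 0.92 [143.1, 134.2, 79.4, 75.8] [489.  118.4  52.7  29.7 -27.1]
offcut 0.68 [416.1, 210.2, 37.0, 39.9] [ 515.7 -407.4  103.6   41.6   34.2]
scrap_bin 0.63 [400.0, 193.9, 83.7, 74.5] [ 512.2 -407.4  156.7  147.6  -56.4]
block_a 0.83 [183.2, 166.7, 23.0, 26.3] [621.8 183.1  64.3  32.9  32.6]
oil_bottle 0.88 [336.6, 172.5, 35.6, 27.7] [ 597.9 -176.5   73.1   57.5  -62.2]
```

apply_moves(increments=[[0.1,-0.014,0.036,0,0,0,1],[0.1,-0.014,0.036,0,0,0,1],[0.1,-0.014,0.036,0,0,0,1],[0.1,0,0,0,0,0,0]])

```text
time_s: 12.0
ee_pos: [443.4, 121.6, 195.5]
ee_rot: [-179.8, 0.0, 27.3]
force: [-0.9, -0.3, -0.3]
gripper_width: 50.4
gripper_force: 0.0
```

```bash
python3 look.py block_a:52,block_a:40,strap:12 w6
python3 - <<'E'
import cv2
a=cv2.imread("pics/w6.png")[0:300,130:530]
cv2.imwrite("pics/w6c.png",cv2.resize(a,(800,600),interpolation=cv2.INTER_CUBIC))
from workcell import cams;import pickle;pickle.dump(cams.grab_frame("wrist"),open("w6.pkl","wb"))
E
```

```text
12.05 [444.7 119.4 195.6] [-180.     0.    27.3] 50.0 cam [515. 158. 380.]
block_a 0.87 [265.3, 145.9, 26.6, 52.6] [466.6 138.   55.8  29.   26.4]
block_a 0.71 [287.2, 2.1, 31.7, 48.9] [605.9 180.8  42.5  29.   29.3]
block_a 0.87 [265.3, 145.9, 26.6, 52.6] [464.8 137.3  57.9  30.1  26.4]
block_a 0.71 [287.2, 2.1, 31.7, 48.9] [609.3 181.7  44.1  30.1  29.3]
strap 0.55 [233.8, 139.4, 89.6, 69.5] [490.3 119.1  47.6  29.  -28.1]
```

View pics/w6c.png

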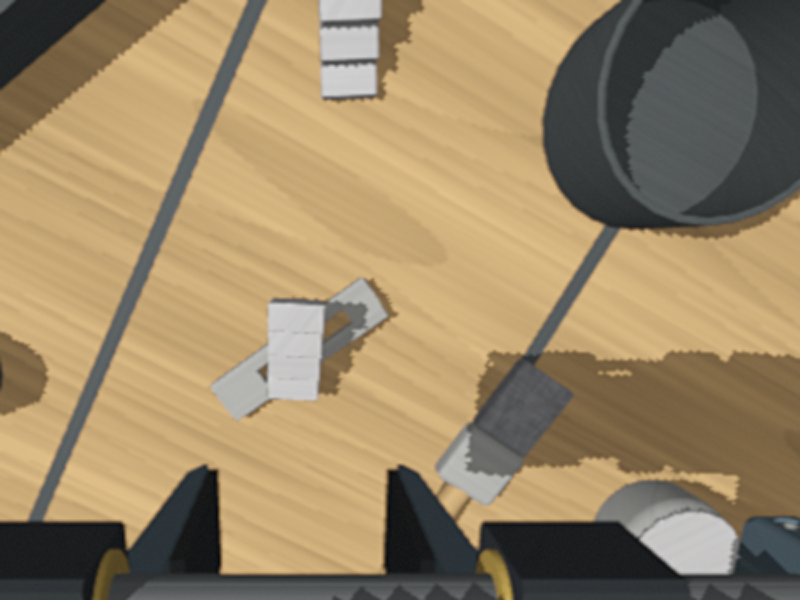

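Run:
```python
from h import *
f=pickle.load(open("w6.pkl","rb"))
g=lambda pts,z: ray(f,np.array(pts)/2+[130,0],z)
lo=g([(269,400),(318,400)],22);hi=g([(268,302),(325,304)],52)
print(lo.round(1),hi.round(1)); a,b=lo.mean(0),hi.mean(0);print("A",(a+b)/2,b-a,np.linalg.norm(b-a),np.degrees(np.arctan2(*(b-a)[::-1])))
L=g([(211,385),(238,418)],12);Rr=g([(365,278),(390,312)],12);v=Rr.mean(0)-L.mean(0)
print("strap",(L.mean(0)+Rr.mean(0))/2,np.linalg.norm(v),np.degrees(np.arctan2(v[1],v[0])),np.linalg.norm(L[0]-L[1]))
lb=g([(322,98),(377,95)],10);print("B low end",lb,np.degrees(np.arctan2(*(lb[0]-lb[1])))) 
print("pot rim top edge pts",g([(600,100),(700,222)],70))
```

```text
[[429.9 130.6]
 [443.4 104. ]] [[485.3 156.7]
 [498.2 129.1]]
A [464.18180751 130.07911779] [55.09242864 25.59680838] 60.748434489857935 24.920321734662203
strap [464.24844174 127.44083843] 114.26311870615392 -28.043937056216716 26.756333193893003
B low end [[593.88973077 179.24487449]
 [608.95017165 152.97178938]] -29.822497761230842
pot rim top edge pts [[639.08662903  60.21603823]
 [616.91215913 -14.02984602]]
```

apply_moves(increments=[[0.1,0.013,0.007,-0.02,0,0,-1.2],[0.1,0.013,0.0065,-0.03,0,0,-1.1],[0.1,0,0,-0.036,0,0,0],[0.1,0,0,-0.036,0,0,0],[0.1,0,0,-0.03,0,0,0]])

```text
time_s: 12.67
ee_pos: [471.4, 130.0, 41.4]
ee_rot: [180.0, 0.1, 24.6]
force: [0.6, -0.0, -0.0]
gripper_width: 50.0
gripper_force: 0.0
```

apply_moves(increments=[[0.1,0,0,-0.012,0,0,0],[0.1,0,0,0,0,0,0],[0.1,0,0,0,0,0,0]])

```text
time_s: 12.92
ee_pos: [471.8, 130.5, 31.2]
ee_rot: [-180.0, 0.1, 24.7]
force: [0.2, -0.5, 0.6]
gripper_width: 50.6
gripper_force: 0.0
```

Run:
```python
from h import *
from workcell import cams,status,finder
f=cams.grab_frame("wrist"); s=status.state();print(s["ee_pos"],s["ee_rot"],s["force"])
cv2.imwrite("pics/w7.png",f["color"][:,:,::-1])
# expected pixels of block A high-end top corners and finger inner faces
c=np.array([464.2,130.1]);y=np.deg2rad(25);u=np.array([np.cos(y),np.sin(y)]);n=np.array([-u[1],u[0]])
print("exp hi corners",proj(f,[[*(c+30*u+15*n),52],[*(c+30*u-15*n),52]]).round())
for r in finder.trace("block_a","wrist")[:2]:
    p=np.argwhere(r["pixels"]); print(round(r["score"],2),r["rect"],[(k,p[p[:,0]==k,1].min(),p[p[:,0]==k,1].max()) for k in range(p[:,0].min(),p[:,0].max(),8)])
```

```text
[472.61126723 130.94184347  32.17019479] [ 1.79975018e+02 -7.81742705e-02  2.47017087e+01] [ 0.03586675 -0.03988005  0.51415778]
exp hi corners [[249. 229.]
 [301. 229.]]
0.89 [239.0, 210.6, 52.1, 72.6] [(211, np.int64(246), np.int64(273)), (219, np.int64(242), np.int64(288)), (227, np.int64(239), np.int64(289)), (235, np.int64(238), np.int64(289)), (243, np.int64(238), np.int64(289)), (251, np.int64(239), np.int64(289)), (259, np.int64(242), np.int64(288)), (267, np.int64(243), np.int64(288)), (275, np.int64(245), np.int64(287)), (283, np.int64(246), np.int64(287))]
0.71 [276.8, 2.0, 49.1, 35.2] [(0, np.int64(276), np.int64(327)), (8, np.int64(277), np.int64(326)), (16, np.int64(278), np.int64(326)), (24, np.int64(278), np.int64(327)), (32, np.int64(279), np.int64(326))]
```

Run:
```python
import cv2
a=cv2.imread("pics/w7.png",0)
for r in (200,208,214,220,226,232,238,246,254,262,270,278): print(r,a[r,225:325:3].tolist())
```

```text
200 [177, 177, 176, 174, 175, 178, 175, 173, 170, 169, 172, 177, 182, 185, 186, 183, 181, 176, 173, 173, 174, 133, 114, 108, 103, 110, 98, 80, 95, 108, 105, 103, 103, 104]
208 [174, 174, 171, 169, 168, 173, 178, 179, 177, 177, 177, 179, 118, 109, 97, 110, 100, 101, 129, 108, 110, 111, 106, 81, 85, 106, 106, 104, 103, 103, 105, 107, 108, 107]
214 [182, 178, 176, 175, 175, 176, 174, 103, 102, 101, 101, 102, 101, 99, 97, 97, 96, 97, 97, 98, 96, 90, 101, 108, 104, 103, 104, 104, 107, 107, 107, 107, 107, 109]
220 [180, 181, 184, 185, 183, 182, 115, 103, 102, 99, 99, 99, 99, 98, 97, 97, 97, 98, 96, 97, 96, 97, 103, 103, 104, 103, 101, 108, 108, 106, 108, 108, 107, 106]
226 [175, 179, 182, 181, 181, 134, 98, 98, 98, 98, 99, 99, 99, 98, 97, 96, 97, 98, 96, 97, 95, 95, 104, 97, 108, 107, 104, 102, 94, 83, 106, 107, 106, 103]
232 [180, 172, 115, 158, 174, 123, 123, 124, 123, 123, 122, 123, 121, 122, 122, 119, 121, 121, 122, 120, 118, 122, 103, 104, 108, 102, 82, 82, 95, 107, 104, 103, 103, 105]
238 [48, 50, 45, 23, 38, 124, 123, 123, 122, 122, 121, 121, 122, 120, 119, 122, 120, 121, 117, 119, 
[... 197 characters left out ...]
02, 103, 104, 104, 105, 102, 104, 23]
254 [36, 21, 23, 19, 18, 154, 119, 121, 123, 123, 120, 118, 119, 122, 122, 121, 121, 121, 121, 121, 119, 120, 102, 104, 106, 109, 106, 105, 106, 106, 106, 105, 104, 17]
262 [23, 22, 24, 23, 19, 125, 125, 124, 120, 120, 119, 123, 123, 122, 123, 121, 123, 122, 121, 121, 120, 117, 102, 104, 102, 101, 106, 111, 115, 115, 113, 109, 95, 18]
270 [24, 20, 21, 21, 21, 49, 116, 199, 167, 116, 117, 117, 118, 118, 118, 118, 118, 118, 118, 118, 118, 106, 103, 101, 98, 96, 95, 98, 100, 102, 104, 109, 87, 20]
278 [22, 20, 23, 19, 19, 84, 183, 198, 197, 197, 122, 119, 119, 119, 120, 120, 119, 119, 119, 120, 119, 105, 102, 101, 99, 98, 98, 100, 103, 102, 100, 97, 69, 20]
```

apply_moves(increments=[[0.1,-0.002,0.0045,0,0,0,0],[0.1,-0.002,0.0045,0,0,0,0],[0.1,0,0,0,0,0,0],[0.1,0,0,0,0,0,0]])

```text
time_s: 13.35
ee_pos: [467.5, 141.2, 32.2]
ee_rot: [180.0, -0.1, 24.9]
force: [-0.8, 0.0, 0.5]
gripper_width: 50.3
gripper_force: 0.0
```

Run:
```python
from h import *
from workcell import cams,status
f=cams.grab_frame("wrist"); s=status.state();print(s["ee_pos"],s["ee_rot"],s["force"])
a=cv2.cvtColor(f["color"],cv2.COLOR_RGB2GRAY)
cv2.imwrite("pics/w8.png",f["color"][:,:,::-1])
for r in (208,220,226,232,238,246,262,270,278): print(r,a[r,225:330:3].tolist())
```

```text
[467.45941355 141.04559242  32.02917568] [ 1.79982318e+02 -5.37315979e-02  2.48470489e+01] [-0.40070717 -0.61560603 -0.2188352 ]
208 [183, 180, 176, 175, 174, 175, 173, 172, 169, 167, 172, 177, 177, 176, 176, 176, 179, 144, 139, 96, 116, 100, 105, 108, 110, 110, 109, 108, 89, 80, 93, 107, 104, 103, 102]
220 [173, 175, 180, 181, 180, 180, 181, 184, 184, 183, 180, 178, 117, 98, 99, 98, 97, 97, 98, 97, 97, 97, 96, 97, 96, 97, 95, 95, 102, 103, 104, 101, 106, 108, 106]
226 [179, 176, 174, 173, 172, 174, 178, 181, 181, 179, 179, 177, 95, 98, 98, 98, 99, 98, 98, 97, 97, 97, 95, 97, 96, 96, 96, 94, 97, 105, 106, 103, 101, 96, 82]
232 [167, 163, 114, 161, 180, 179, 174, 173, 172, 174, 176, 158, 122, 122, 123, 122, 122, 121, 121, 121, 120, 120, 119, 121, 120, 121, 118, 119, 116, 109, 106, 83, 80, 85, 104]
238 [49, 49, 45, 21, 17, 157, 166, 171, 176, 177, 176, 152, 122, 122, 122, 122, 122, 121, 121, 121, 118, 120, 120, 121, 119, 116, 121, 122, 105, 80, 82, 101, 106, 28, 22]
246 [50, 40, 25, 22, 17, 155, 171, 172, 172, 170, 164, 120, 122, 121, 122, 121, 119, 121, 117, 120, 119, 121, 118, 115, 120, 122, 121, 122, 106, 104, 102, 103, 102, 24, 24]
262 [24, 21, 21, 22, 19, 109, 181, 180, 178, 175, 176, 178, 121, 123, 121, 119, 119, 121, 123, 122, 122, 120, 121, 121, 121, 120, 120, 119, 102, 101, 103, 109, 99, 18, 21]
270 [23, 21, 22, 20, 21, 110, 179, 178, 180, 166, 82, 81, 108, 117, 118, 117, 117, 117, 117, 117, 117, 117, 117, 118, 118, 117, 117, 99, 100, 97, 96, 95, 79, 20, 23]
278 [21, 21, 24, 20, 21, 84, 180, 179, 179, 178, 179, 181, 134, 118, 119, 118, 119, 119, 119, 119, 118, 119, 119, 118, 118, 118, 120, 103, 100, 97, 98, 99, 73, 19, 24]
```

apply_moves(increments=[[0.1,0,-0.001,-0.014,0,0,0],[0.1,0,0,-0.012,0,0,0],[0.1,0,0,0,0,0,0],[-0.5,0,0,0,0,0,0],[-0.5,0,0,0,0,0,0]], newtons=30)

```text
time_s: 13.82
ee_pos: [467.8, 139.8, 6.0]
ee_rot: [180.0, -0.0, 24.8]
force: [0.6, 0.4, 0.4]
gripper_width: 39.8
gripper_force: 0.0
```

apply_moves(increments=[[-0.5,0,0,0,0,0,0],[-0.5,0,0,0,0,0,0],[-0.5,0,0,0,0,0,0]])

```text
time_s: 14.07
ee_pos: [468.0, 139.8, 6.2]
ee_rot: [180.0, -0.1, 24.8]
force: [-0.4, -0.6, 3.0]
gripper_width: 29.8
gripper_force: 30.0
```

apply_moves(increments=[[-0.5,0,0,0.02,0,0,0],[-0.5,0,0,0.036,0,0,0],[-0.5,0,0,0.036,0,0,0],[-0.5,0,0,0.036,0,0,0],[-0.5,0.01,-0.02,0.03,0,0,0]])

```text
time_s: 14.48
ee_pos: [476.3, 121.6, 166.0]
ee_rot: [-179.9, -0.1, 25.0]
force: [0.5, 0.2, -2.4]
gripper_width: 29.9
gripper_force: 30.0
```

apply_moves(increments=[[-0.5,0.018,-0.034,0.02,0,0,0],[-0.5,0.018,-0.034,0.01,0,0,0],[-0.5,0.018,-0.034,0,0,0,0],[-0.5,0.018,-0.034,0,0,0,0],[-0.5,0.01,-0.016,0,0,0,0]])

```text
time_s: 14.9
ee_pos: [560.0, -34.9, 193.0]
ee_rot: [179.9, -0.0, 24.7]
force: [-0.3, 0.6, -1.7]
gripper_width: 29.8
gripper_force: 30.0
```

apply_moves(increments=[[-0.5,0,0,0,0,0,0],[-0.5,0,0,0,0,0,0],[-0.5,0,0,0,0,0,0]])

```text
time_s: 15.15
ee_pos: [557.8, -30.4, 192.4]
ee_rot: [-179.9, 0.1, 24.8]
force: [0.4, 0.2, -2.3]
gripper_width: 29.9
gripper_force: 30.0
```

```bash
cat > pot.py <<'E'
from h import *
from workcell import cams,status,finder
from scipy.optimize import least_squares
f=cams.grab_frame("wrist"); s=status.state();print(s["time_s"],s["ee_pos"].round(1),s["ee_rot"].round(1),s["gripper_width"],s["gripper_force"])
cv2.imwrite("pics/pot.png",f["color"][:,:,::-1])
th=np.linspace(0,2*np.pi,72,endpoint=False)
def hull(c):
    P=np.vstack([np.c_[c[0]+61*np.cos(th),c[1]+61*np.sin(th),0*th+z] for z in(0,70)])
    return cv2.convexHull(proj(f,P).astype(np.float32))[:,0]
for r in finder.trace("pot","wrist")[:2]:
    m=r["pixels"]; print(round(r["score"],2),r["rect"])
    if r["score"]<.5: continue
    c=max(cv2.findContours(m.astype(np.uint8),0,2)[0],key=cv2.contourArea)[:,0].astype(float)
    c=c[(c[:,0]>3)&(c[:,0]<556)&(c[:,1]>3)&(c[:,1]<225)]
    fun=lambda x:[cv2.pointPolygonTest(hull(x),(float(a),float(b)),True) for a,b in c]
    q=least_squares(fun,[662,15],loss="soft_l1",diff_step=1e-3);print("pot",q.x.round(1),"rms px",np.sqrt(np.mean(q.fun**2)).round(2),len(c))
E
python3 pot.py
```

```text
15.2 [557.8 -30.  192.5] [-1.799e+02  1.000e-01  2.490e+01] 29.777939042159602 29.998031482100487
0.49 [91.8, 15.9, 55.4, 71.3]
```

```bash
python3 - <<'E'
from h import *
from workcell import cams,finder
f=cams.grab_frame("wrist")
print("cam",(-np.array(f["R"]).T@f["t"]).round(), "axis",f["R"][2])
print(proj(f,[[662,15,70],[662,15,0],[620,182,20]]))
print([(r["rect"],round(r["score"],2)) for r in finder.boxes_of("pot","wrist")],[(r["rect"],round(r["score"],2)) for r in finder.boxes_of("block_b","wrist")])
E
python3 pot.py; sed -i 's/<.5/<.3/' pot.py
```

```text
cam [631.   4. 377.] axis [-0.25442365 -0.11730421 -0.95995225]
[[283.84500428  87.94046465]
 [283.30939136  94.87534566]
 [126.02600723  61.16362836]]
[([223.2, 8.2, 124.6, 137.2], 0.83)] [([89.3, 14.0, 60.6, 74.7], 0.91), ([249.1, 222.6, 63.2, 62.9], 0.9)]
15.45 [558.3 -30.2 192.9] [180.   -0.   24.9] 29.905268417389355 29.998059310019016
0.64 [224.3, 7.2, 124.0, 138.6]
pot [668.5  16.8] rms px 0.89 195
0.4 [91.0, 16.8, 58.5, 70.2]
```

View pics/pot.png

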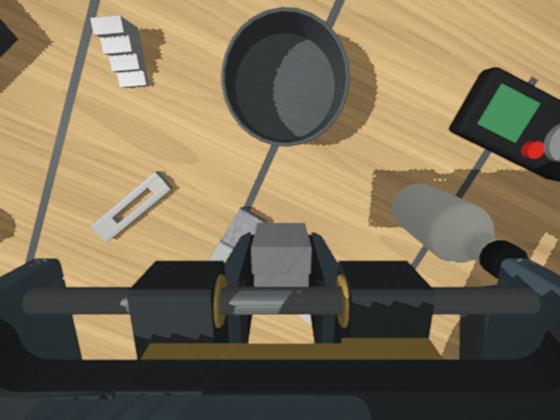

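apply_moves(increments=[[-0.5,0.036,0.01,0,0,0,0],[-0.5,0.036,0.01,0,0,0,0],[-0.5,0.036,0.01,0,0,0,0],[-0.5,0.016,0.0046,-0.015,0,0,0],[-0.5,0,0,-0.03,0,0,0]])

```text
time_s: 15.92
ee_pos: [689.2, 5.3, 150.5]
ee_rot: [179.7, -0.6, 24.9]
force: [-0.3, -0.1, -1.4]
gripper_width: 30.0
gripper_force: 30.0
```

apply_moves(increments=[[-0.5,0,0,-0.03,0,0,0],[-0.5,0,0,-0.015,0,0,0],[-0.5,0,0,0,0,0,0],[-0.5,0,0,0,0,0,0]])

```text
time_s: 16.25
ee_pos: [682.3, 3.9, 102.1]
ee_rot: [-180.0, 0.1, 24.8]
force: [0.6, 0.7, -0.5]
gripper_width: 30.1
gripper_force: 30.0
```

```bash
python3 pot.py
python3 - <<'E'
from h import *
from workcell import cams
g=cams.grab_frame("top"); cv2.imwrite("pics/t2.png",g["color"][:,:,::-1])
E
```

```text
16.3 [683.4   3.8 103.8] [ 1.80e+02 -1.00e-01  2.48e+01] 29.75266277193882 29.99800242483616
0.97 [184.1, 154.5, 153.2, 107.3]
pot [662.  15.] rms px nan 0
  return _methods._mean(a, axis=axis, dtype=dtype,
  ret = ret.dtype.type(ret / rcount)
```

Run:
```python
from h import *
from workcell import cams,finder
f=cams.grab_frame("wrist");th=np.linspace(0,2*np.pi,72)
m=[r for r in finder.trace("pot","wrist")][0]["pixels"]
p=np.argwhere(m); print([(r,p[p[:,0]==r,1].min(),p[p[:,0]==r,1].max()) for r in(156,160,170,180,190,200,215,230,245)])
def ext(c,r):
    P=np.vstack([np.c_[c[0]+61*np.cos(th),c[1]+61*np.sin(th),0*th+z] for z in(0,70)])
    h=cv2.convexHull(proj(f,P).astype(np.float32)).astype(np.int32); q=np.zeros((420,560),np.uint8);cv2.fillConvexPoly(q,h,1)
    w=np.argwhere(q);return w[:,0].min(),[(k,w[w[:,0]==k,1].min(),w[w[:,0]==k,1].max()) for k in r if k>=w[:,0].min()]
print(p[:,0].min(),ext((668.5,16.8),(156,160,170,180,190,200,215,230,245)))
```

```text
[(156, np.int64(252), np.int64(270)), (160, np.int64(238), np.int64(285)), (170, np.int64(220), np.int64(302)), (180, np.int64(208), np.int64(311)), (190, np.int64(197), np.int64(318)), (200, np.int64(189), np.int64(323)), (215, np.int64(183), np.int64(330)), (230, np.int64(179), np.int64(333)), (245, np.int64(179), np.int64(334))]
156 (np.int64(155), [(156, np.int64(246), np.int64(274)), (160, np.int64(236), np.int64(285)), (170, np.int64(219), np.int64(301)), (180, np.int64(206), np.int64(311)), (190, np.int64(195), np.int64(317)), (200, np.int64(188), np.int64(323)), (215, np.int64(181), np.int64(330)), (230, np.int64(178), np.int64(334)), (245, np.int64(178), np.int64(334))])
```

apply_moves(increments=[[-0.5,0,0,-0.02,0,0,0],[-0.5,0,0,-0.025,0,0,0],[-0.5,0,0,-0.02,0,0,0],[-0.5,0,0,-0.015,0,0,0],[-0.5,0,0,-0.004,0,0,0]])

```text
time_s: 16.92
ee_pos: [681.2, 3.6, 16.8]
ee_rot: [-179.9, 0.2, 24.8]
force: [-0.4, 0.1, -1.9]
gripper_width: 30.2
gripper_force: 30.0
```

apply_moves(increments=[[-0.5,0,0,0,0,0,0],[-0.22,0,0,0,0,0,0],[-0.22,0,0,0,0,0,0],[-0.22,0,0,0,0,0,0]])

```text
time_s: 17.25
ee_pos: [684.0, 3.6, 20.8]
ee_rot: [179.9, -0.2, 24.8]
force: [0.0, -0.1, 0.6]
gripper_width: 35.5
gripper_force: 0.0
```

apply_moves(increments=[[-0.22,0,0,0.02,0,0,0],[-0.22,0,0,0.036,0,0,0],[-0.22,0,0,0.036,0,0,0],[-0.22,0,0,0.036,0,0,0],[-0.1,-0.02,0.02,0.03,0,0,0]])

```text
time_s: 17.67
ee_pos: [666.2, 20.9, 180.7]
ee_rot: [179.7, -0.4, 24.6]
force: [0.3, 0.4, -0.2]
gripper_width: 39.5
gripper_force: 0.0
```

apply_moves(increments=[[0.1,-0.03,0.019,0.01,0,0,1],[0.1,-0.03,0.019,0,0,0,1],[0.1,-0.03,0.019,0,0,0,1],[0.1,-0.03,0.019,0,0,0,1],[0.1,-0.03,0.018,0,0,0,0]])

```text
time_s: 18.08
ee_pos: [511.5, 118.4, 188.1]
ee_rot: [180.0, -0.2, 28.8]
force: [-0.2, 0.5, 1.4]
gripper_width: 50.0
gripper_force: 0.0
```

apply_moves(increments=[[0.1,0,0,0,0,0,0],[0.1,0,0,0,0,0,0],[0.1,0,0,0,0,0,0],[0.1,0,0,0,0,0,0]])

```text
time_s: 18.42
ee_pos: [513.9, 117.3, 187.4]
ee_rot: [180.0, -0.1, 28.8]
force: [0.6, 0.4, -0.3]
gripper_width: 50.1
gripper_force: 0.0
```

```bash
cat > fit.py <<'E'
import sys
from h import *
from workcell import cams,status,finder
from scipy.optimize import minimize
# model fit by silhouette overlap: args kind x y yaw zbase
kind,x,y,yaw,zb=sys.argv[1],*map(float,sys.argv[2:6])
f=cams.grab_frame("wrist"); s=status.state();print(s["time_s"],s["ee_pos"].round(1),s["ee_rot"].round(1))
cv2.imwrite(f"pics/fit_{kind}.png",f["color"][:,:,::-1])
boxes={"block_b":[(-30,30,15,0,10),(-15,30,15,0,20),(0,30,15,0,30),(15,30,15,0,40)],"strap":[(-57.5,57.5,14,0,12)],"trough":[(-75,75,35,0,55)]}[kind]
def sil(p):
    a=np.deg2rad(p[2]);R=np.array([[np.cos(a),-np.sin(a)],[np.sin(a),np.cos(a)]]);q=np.zeros((420*4,560*4),np.uint8)
    for x0,x1,h,z0,z1 in boxes:
        P=[[*(R@[i,j]+p[:2]),zb+k] for i in(x0,x1) for j in(-h,h) for k in(z0,z1)]
        cv2.fillConvexPoly(q,cv2.convexHull((proj(f,P)*4).astype(np.int32)),1)
    return cv2.resize(q*255,(560,420),interpolation=cv2.INTER_AREA)/255.
best=None
for r in finder.trace(kind,"wrist")[:2]:
    m=r["pixels"].astype(np.uint8);m=cv2.morphologyEx(m,cv2.MORPH_CLOSE,np.ones((25,25))) if kind=="strap" else m
    m=m.astype(float); m[225:]=0
    def cost(p):
        q=sil(p);q[225:]=0;return 1-np.minimum(q,m).sum()/np.maximum(q,m).sum()
    o=minimize(cost,[x,y,yaw],method="Nelder-Mead",options=dict(initial_simplex=np.array([[x,y,yaw],[x+8,y,yaw],[x,y+8,yaw],[x,y,yaw+6]]),xatol=.1,fatol=1e-4))
    print(round(r["score"],2),r["rect"],"fit",o.x.round(1),"IoU",round(1-o.fun,3))
E
python3 fit.py block_b 620 182 29 0; python3 fit.py strap 462 134 -28 0
```

```text
18.4667 [513.8 117.1 187. ] [ 1.80e+02 -1.00e-01  2.87e+01]
0.95 [417.5, 85.7, 58.2, 61.7] fit [620. 182.  29.] IoU 0.0
0.93 [255.8, 38.7, 29.4, 68.3] fit [625.  187.8  28.9] IoU 0.941
18.5667 [513.5 117.1 186.6] [180.   -0.   28.7]
0.68 [208.5, 188.0, 83.0, 59.9] fit [458.7 133.3 -26.9] IoU 0.96
```

apply_moves(increments=[[0.1,0.03,0.019,0,0,0,0.2],[0.1,0.03,0.019,0,0,0,0],[0.1,0.03,0.019,-0.02,0,0,0],[0.1,0.0275,0.0171,-0.03,0,0,0],[0.1,0,0,-0.035,0,0,0]])

```text
time_s: 19.03
ee_pos: [635.5, 193.9, 103.5]
ee_rot: [179.9, -0.6, 29.0]
force: [0.5, 0.5, -0.2]
gripper_width: 50.4
gripper_force: 0.0
```

apply_moves(increments=[[0.1,0,0,-0.035,0,0,0],[0.1,0,0,-0.03,0,0,0],[0.1,0,0,-0.01,0,0,0],[0.1,0,0,0,0,0,0],[0.1,0,0,0,0,0,0]])

```text
time_s: 19.45
ee_pos: [629.5, 190.7, 29.0]
ee_rot: [180.0, -0.0, 29.0]
force: [0.8, 0.6, 0.3]
gripper_width: 50.1
gripper_force: 0.0
```

```bash
cat > near.py <<'E'
from h import *
from workcell import cams,status
f=cams.grab_frame("wrist"); s=status.state();print(s["time_s"],s["ee_pos"].round(1),s["ee_rot"].round(1),s["force"].round(1))
a=cv2.cvtColor(f["color"],cv2.COLOR_RGB2GRAY)
cv2.imwrite("pics/near.png",f["color"][:,:,::-1])
for r in range(208,286,8): print(r,a[r,225:333:3].tolist())
E
python3 near.py
```

```text
19.5 [630.3 191.   30.3] [179.9  -0.2  29. ] [0.4 0.3 0.4]
208 [94, 165, 173, 170, 167, 168, 171, 172, 169, 168, 171, 175, 108, 109, 109, 108, 103, 99, 99, 99, 98, 97, 99, 98, 98, 97, 106, 104, 103, 104, 106, 109, 108, 108, 109, 110]
216 [181, 179, 178, 179, 178, 174, 173, 173, 170, 168, 169, 104, 99, 100, 100, 101, 100, 100, 99, 99, 98, 98, 99, 99, 97, 97, 101, 108, 110, 110, 107, 105, 105, 103, 104, 108]
224 [184, 182, 181, 181, 182, 180, 178, 178, 179, 178, 157, 124, 125, 125, 125, 124, 125, 123, 123, 124, 121, 123, 123, 124, 120, 119, 124, 109, 111, 111, 108, 108, 108, 110, 109, 107]
232 [191, 192, 132, 176, 191, 186, 183, 182, 181, 181, 165, 124, 123, 123, 125, 122, 122, 123, 120, 122, 122, 123, 121, 119, 124, 125, 123, 106, 105, 104, 105, 107, 110, 112, 109, 67]
240 [51, 51, 37, 25, 17, 178, 192, 193, 193, 190, 185, 122, 125, 122, 122, 122, 121, 122, 122, 123, 120, 119, 122, 124, 123, 124, 121, 105, 104, 103, 103, 105, 106, 30, 22, 32]
248 [51, 33, 25, 22, 17, 165, 181, 179, 177, 176, 184, 145, 126, 125, 125, 122, 121, 123, 125, 124, 124, 123, 124, 123, 123, 123, 107, 103, 102, 100, 100, 104, 104, 20, 22, 23]
256 [28, 25, 21, 21, 17, 155, 183, 183, 185, 185, 185, 156, 124, 121, 121, 123, 126, 124, 125, 124, 124, 123, 123, 123, 122, 120, 105, 107, 108, 108, 106, 103, 102, 18, 22, 22]
264 [25, 23, 23, 23, 20, 134, 183, 179, 175, 173, 177, 184, 154, 122, 122, 122, 121, 122, 121, 121, 121, 121, 121, 121, 121, 122, 115, 113, 110, 110, 110, 108, 96, 20, 21, 23]
272 [22, 22, 21, 24, 21, 105, 187, 181, 182, 185, 183, 181, 187, 181, 172, 171, 157, 116, 117, 122, 120, 120, 121, 121, 120, 119, 104, 108, 113, 117, 116, 116, 86, 22, 22, 22]
280 [22, 21, 23, 23, 22, 95, 195, 194, 193, 192, 190, 186, 205, 200, 201, 201, 175, 121, 123, 123, 123, 123, 122, 123, 123, 121, 111, 111, 109, 108, 107, 105, 75, 23, 24, 22]
```

apply_moves(increments=[[0.1,0,0,-0.018,0,0,0],[0.1,0,0,-0.012,0,0,0],[0.1,0,0,-0.004,0,0,0],[-0.5,0,0,0,0,0,0],[-0.5,0,0,0,0,0,0]])

```text
time_s: 19.92
ee_pos: [629.1, 190.9, -4.8]
ee_rot: [180.0, -0.1, 29.0]
force: [0.1, -0.2, -1.3]
gripper_width: 39.6
gripper_force: 0.0
```

apply_moves(increments=[[-0.5,0,0,0,0,0,0],[-0.5,0,0,0,0,0,0],[-0.5,0,0,0,0,0,0]])

```text
time_s: 20.17
ee_pos: [629.3, 190.9, -4.5]
ee_rot: [180.0, -0.1, 29.0]
force: [0.2, -0.4, 2.2]
gripper_width: 29.7
gripper_force: 30.0
```

apply_moves(increments=[[-0.5,0,0,0.02,0,0,0],[-0.5,0,0,0.036,0,0,0],[-0.5,0,0,0.036,0,0,0],[-0.5,0,0,0.03,0,0,0],[-0.5,0.004,-0.018,0.014,0,0,-0.8]])

```text
time_s: 20.58
ee_pos: [634.1, 175.9, 135.5]
ee_rot: [180.0, -0.5, 28.3]
force: [1.5, 0.0, 0.5]
gripper_width: 29.5
gripper_force: 30.0
```

apply_moves(increments=[[-0.5,0.009,-0.036,0,0,0,-0.8],[-0.5,0.009,-0.036,0,0,0,-0.8],[-0.5,0.009,-0.036,0,0,0,-0.8],[-0.5,0.0065,-0.027,-0.01,0,0,-0.8],[-0.5,0,0,-0.02,0,0,0]])

```text
time_s: 21.0
ee_pos: [669.3, 32.0, 102.9]
ee_rot: [179.7, -0.3, 24.7]
force: [0.8, 0.8, -1.5]
gripper_width: 29.6
gripper_force: 30.0
```

apply_moves(increments=[[-0.5,0,0,0,0,0,0],[-0.5,0,0,0,0,0,0],[-0.5,0,0,0,0,0,0]])

```text
time_s: 21.25
ee_pos: [666.2, 38.6, 101.0]
ee_rot: [-180.0, -0.0, 25.1]
force: [-0.7, 0.6, 0.0]
gripper_width: 29.9
gripper_force: 30.0
```

Run:
```python
from h import *
from workcell import cams,finder,status
f=cams.grab_frame("wrist");th=np.linspace(0,2*np.pi,72);print(status.state()["ee_pos"],status.state()["ee_rot"],status.state()["gripper_width"])
m=finder.trace("pot","wrist")[0]["pixels"];R=(160,170,180,190,200,215,230,245)
p=np.argwhere(m); print(p[:,0].min(),[(r,p[p[:,0]==r,1].min(),p[p[:,0]==r,1].max()) for r in R if (p[:,0]==r).any()])
P=np.vstack([np.c_[668.5+61*np.cos(th),16.8+61*np.sin(th),0*th+z] for z in(0,70)])
h=cv2.convexHull(proj(f,P).astype(np.float32)).astype(np.int32); q=np.zeros((420,560),np.uint8);cv2.fillConvexPoly(q,h,1)
w=np.argwhere(q);print(w[:,0].min(),[(k,w[w[:,0]==k,1].min(),w[w[:,0]==k,1].max()) for k in R if (w[:,0]==k).any()])
for r in finder.trace("block_a","wrist")[:3]: print(r["score"],r["rect"],rect(r["pixels"],f,45))
```

```text
[666.54424342  38.79553976 101.50964667] [ 1.79973823e+02 -8.68323862e-02  2.50745471e+01] 29.932330539629664
154 [(160, np.int64(276), np.int64(330)), (170, np.int64(261), np.int64(345)), (180, np.int64(251), np.int64(360)), (190, np.int64(246), np.int64(370)), (200, np.int64(240), np.int64(376)), (215, np.int64(233), np.int64(383)), (230, np.int64(229), np.int64(386)), (245, np.int64(229), np.int64(385))]
154 [(160, np.int64(274), np.int64(331)), (170, np.int64(260), np.int64(346)), (180, np.int64(250), np.int64(360)), (190, np.int64(244), np.int64(370)), (200, np.int64(239), np.int64(378)), (215, np.int64(232), np.int64(384)), (230, np.int64(228), np.int64(387)), (245, np.int64(227), np.int64(387))]
0.57 [305.3, 185.7, 40.7, 65.0] [685.8   6.8  54.5  33.3  22.7]
```

apply_moves(increments=[[-0.5,0,0,-0.02,0,0,0],[-0.5,0,0,-0.025,0,0,0],[-0.5,0,0,-0.014,0,0,0],[-0.5,0,0,-0.004,0,0,0],[-0.5,0,0,0,0,0,0]])

```text
time_s: 21.82
ee_pos: [665.5, 38.3, 36.8]
ee_rot: [-180.0, 0.1, 25.1]
force: [-0.3, 0.0, -1.8]
gripper_width: 29.5
gripper_force: 30.0
```

apply_moves(increments=[[-0.22,0,0,0,0,0,0],[-0.22,0,0,0,0,0,0],[-0.22,0,0,0,0,0,0],[-0.22,0,0,0.015,0,0,0],[-0.22,0,0,0.036,0,0,0]])

```text
time_s: 22.23
ee_pos: [663.0, 37.6, 85.1]
ee_rot: [-179.8, 0.5, 25.0]
force: [-0.0, 0.2, 0.0]
gripper_width: 35.8
gripper_force: 0.0
```

apply_moves(increments=[[-0.22,0,0,0.036,0,0,0],[-0.22,-0.01,0.005,0.036,0,0,0],[-0.1,-0.036,0.015,0.02,0,0,0],[0.1,-0.036,0.015,0.01,0,0,0],[0.1,-0.036,0.015,0,0,0,0]])

```text
time_s: 22.65
ee_pos: [550.9, 87.6, 193.7]
ee_rot: [179.9, -0.5, 24.9]
force: [0.2, -0.1, -0.5]
gripper_width: 49.6
gripper_force: 0.0
```

apply_moves(increments=[[0.1,-0.036,0.0,0,0,0,-4],[0.1,-0.036,0.0,0,0,0,-4],[0.1,-0.036,0.0,0,0,0,-4],[0.1,0,0,0,0,0,-4],[0.1,0,0,0,0,0,0]])

```text
time_s: 23.07
ee_pos: [440.6, 87.1, 191.0]
ee_rot: [180.0, -0.2, 9.0]
force: [0.2, -0.0, -0.6]
gripper_width: 50.5
gripper_force: 0.0
```

Run:
```python
from h import *
from workcell import cams,finder,status
f=cams.grab_frame("top")
print(status.state()["ee_pos"],status.state()["ee_rot"])
for q,z in [("pot",70),("block_a",30),("strap",12),("trough",55)]:
    for r in finder.trace(q,"top")[:3]: print(q,round(r["score"],2),r["rect"],rect(r["pixels"],f,z))
```

```text
[442.27757186  87.19249863 190.97998297] [179.99574852  -0.22745523   9.10159968]
pot 0.8 [240.1, 138.4, 51.0, 52.4] [662.3  14.8 125.3 119.7   1.3]
block_a 0.72 [247.6, 152.8, 22.5, 24.5] [658.9  33.7  63.8  29.   26.1]
block_a 0.65 [263.2, 146.3, 20.0, 28.9] [674.4  -1.   64.7  32.4  23.2]
strap 0.65 [417.3, 208.3, 35.5, 41.9] [ 516.  -412.4  101.3   40.7   34.3]
strap 0.32 [90.9, 179.1, 62.1, 64.6] [538.1 381.2 160.3  92.3 -27.5]
strap 0.21 [124.5, 284.1, 12.6, 16.2] [343.9 341.9  52.1  22.5   2.3]
trough 0.59 [90.9, 180.2, 61.1, 66.3] [537.5 365.3 154.2  89.6 -28.4]
```

apply_moves(increments=[[0.1,0.001,0.037,0,0,0,7],[0.1,0.001,0.037,0,0,0,7],[0.1,0.001,0.037,0,0,0,7],[0.1,0.001,0.037,0,0,0,7],[0.1,0.001,0.037,0,0,0,7]])

```text
time_s: 23.73
ee_pos: [447.6, 274.0, 189.2]
ee_rot: [180.0, 0.0, 44.4]
force: [1.1, -1.2, -0.0]
gripper_width: 50.3
gripper_force: 0.0
```

apply_moves(increments=[[0.1,0,0,0,0,0,0],[0.1,0,0,0,0,0,0],[0.1,0,0,0,0,0,0],[0.1,0,0,0,0,0,0]])

```text
time_s: 24.07
ee_pos: [447.1, 271.0, 189.2]
ee_rot: [180.0, 0.1, 43.9]
force: [0.6, 0.0, -0.6]
gripper_width: 49.9
gripper_force: 0.0
```

```bash
python3 fit.py trough 539 367 -28 0
```

```text
24.1167 [447.1 270.8 189.4] [180.    0.   43.9]
0.86 [186.4, 0.0, 169.5, 120.2] fit [541.5 373.6 -28.2] IoU 0.986
```

apply_moves(increments=[[0.1,0.0007,-0.0086,0,0,0,6.8],[0.1,0.0007,-0.0086,0,0,0,6.8],[0.1,0.0007,-0.0086,0,0,0,6.8],[0.1,0.0007,-0.0086,0,0,0,6.8],[0.1,0.0007,-0.0086,0,0,0,6.8]])

```text
time_s: 24.58
ee_pos: [450.5, 227.6, 189.7]
ee_rot: [180.0, -0.0, 78.2]
force: [-0.0, 0.2, -0.4]
gripper_width: 50.5
gripper_force: 0.0
```

apply_moves(increments=[[0.1,0.0007,-0.0086,0,0,0,6.8],[0.1,0.0007,-0.0086,0,0,0,6.8],[0.1,0.0007,-0.0086,0,0,0,6.8],[0.1,0.0007,-0.0086,0,0,0,6.8],[0.1,0.0007,-0.0086,0,0,0,6.8]])

```text
time_s: 25.0
ee_pos: [453.9, 184.6, 189.7]
ee_rot: [180.0, 0.0, 112.2]
force: [0.4, -0.3, -0.4]
gripper_width: 50.4
gripper_force: 0.0
```

apply_moves(increments=[[0.1,0.0007,-0.0086,-0.02,0,0,6.8],[0.1,0.0007,-0.0086,-0.025,0,0,6.8],[0.1,0.0007,-0.0086,-0.025,0,0,6.8],[0.1,0.0007,-0.0086,-0.025,0,0,6.8],[0.1,0.0007,-0.0086,-0.025,0,0,6.8]])

```text
time_s: 25.42
ee_pos: [457.5, 141.7, 68.9]
ee_rot: [179.9, 0.0, 146.2]
force: [0.6, -0.2, 0.9]
gripper_width: 50.0
gripper_force: 0.0
```

apply_moves(increments=[[0.1,0.0011,-0.0086,-0.02,0,0,6.8],[0.1,0,0,-0.01,0,0,0],[0.1,0,0,0,0,0,0],[0.1,0,0,0,0,0,0],[0.1,0,0,0,0,0,0]])

```text
time_s: 25.83
ee_pos: [459.4, 134.3, 40.4]
ee_rot: [179.9, 0.1, 152.7]
force: [0.7, 0.7, 0.1]
gripper_width: 50.3
gripper_force: 0.0
```

```bash
sed -i 's/(208,286,8)/(160,290,10)/;s/225:333:3/210:345:3/' near.py; python3 near.py
python3 - <<'E'
from h import *
from workcell import cams
f=cams.grab_frame("wrist");a=np.deg2rad(-26.9);u=np.array([np.cos(a),np.sin(a)]);n=np.array([-u[1],u[0]]);c=np.array([458.7,133.3])
print(proj(f,[[*(c+i*u+j*n),12] for i,j in((-57.5,14),(-57.5,-14),(0,14),(0,-14))]).round())
E
```

```text
25.8833 [459.5 134.5  40.6] [1.799e+02 1.000e-01 1.528e+02] [-1.  -0.2 -0.4]
160 [168, 169, 166, 163, 163, 160, 160, 165, 165, 164, 162, 161, 161, 170, 170, 168, 134, 158, 168, 167, 170, 168, 168, 168, 168, 168, 169, 168, 167, 169, 163, 161, 162, 162, 161, 157, 155, 154, 151, 152, 155, 159, 161, 160, 157]
170 [162, 166, 166, 165, 162, 161, 163, 169, 170, 168, 170, 170, 167, 165, 160, 93, 95, 155, 168, 167, 170, 168, 168, 168, 169, 169, 169, 168, 167, 170, 154, 153, 153, 155, 158, 162, 163, 159, 154, 152, 154, 156, 157, 157, 155]
180 [166, 170, 170, 169, 171, 171, 169, 165, 164, 165, 166, 164, 169, 171, 170, 112, 96, 149, 168, 167, 170, 168, 168, 168, 168, 168, 168, 167, 167, 170, 157, 157, 153, 152, 155, 157, 157, 156, 153, 153, 154, 152, 155, 159, 161]
190 [170, 166, 166, 168, 166, 164, 161, 166, 169, 169, 168, 166, 166, 166, 168, 159, 93, 144, 167, 166, 170, 167, 167, 168, 168, 167, 169, 166, 167, 169, 151, 154, 154, 154, 152, 154, 157, 159, 160, 160, 159, 155, 154, 155, 161]
200 [161, 160, 164, 168, 168, 168, 169, 170, 169, 166, 164, 161, 158, 158, 161, 138, 95, 135, 166, 165, 169
[... 1165 characters left out ...]
160, 157, 158, 161, 168, 171, 20, 21, 30, 29, 51, 69, 69]
260 [69, 69, 68, 68, 55, 29, 28, 26, 29, 24, 126, 164, 163, 162, 162, 161, 92, 97, 163, 163, 156, 86, 96, 97, 96, 92, 94, 94, 93, 164, 171, 172, 169, 165, 161, 160, 158, 137, 13, 18, 18, 26, 30, 35, 68]
270 [69, 69, 67, 35, 31, 28, 27, 28, 27, 26, 60, 100, 100, 97, 97, 96, 97, 90, 94, 93, 96, 83, 98, 101, 101, 95, 95, 92, 95, 92, 89, 87, 115, 170, 170, 171, 172, 142, 15, 18, 19, 21, 20, 20, 20]
280 [66, 61, 46, 28, 35, 26, 29, 18, 24, 21, 37, 92, 89, 88, 91, 96, 97, 98, 95, 93, 94, 96, 95, 96, 95, 95, 94, 93, 95, 90, 102, 99, 154, 166, 163, 162, 163, 123, 18, 19, 19, 20, 20, 17, 25]
[[298. 155.]
 [257. 156.]
 [297. 233.]
 [259. 233.]]
```

apply_moves(increments=[[0.0,0,0,-0.025,0,0,0],[0.0,0,0,-0.015,0,0,0],[0.0,0,0,-0.008,0,0,0],[0.0,0,0,-0.001,0,0,0],[0.0,0,0,0,0,0,0]], newtons=40)

```text
time_s: 26.35
ee_pos: [458.8, 134.6, -9.3]
ee_rot: [180.0, 0.0, 152.8]
force: [0.4, -0.8, -0.1]
gripper_width: 45.7
gripper_force: 0.0
```

apply_moves(increments=[[-0.6,0,-0.001,-0.001,0,0,0],[-0.6,0,0,0,0,0,0],[-0.6,0,0,0,0,0,0],[-0.6,0,0,0,0,0,0],[-0.6,0,0,0,0,0,0]])

```text
time_s: 26.77
ee_pos: [459.0, 133.6, -9.9]
ee_rot: [179.9, 0.1, 152.8]
force: [-0.7, 0.4, 4.8]
gripper_width: 27.7
gripper_force: 40.0
```

apply_moves(increments=[[-0.6,0,0,0.005,0,0,0],[-0.6,0,0,0.015,0,0,0],[-0.6,0,0,0.01,0,0,0],[-0.6,0,0,0,0,0,0]])

```text
time_s: 27.1
ee_pos: [459.5, 133.7, 20.9]
ee_rot: [179.9, 0.1, 152.8]
force: [0.4, -0.1, -2.7]
gripper_width: 27.8
gripper_force: 40.0
```

apply_moves(increments=[[-0.6,0,0,0.02,0,0,0],[-0.6,0,0,0.035,0,0,0],[-0.6,0.005,0.014,0.03,0,0,0],[-0.6,0.011,0.032,0.015,0,0,0],[-0.6,0.012,0.035,0,0,0,-0.3]])

```text
time_s: 27.52
ee_pos: [488.4, 215.0, 123.0]
ee_rot: [179.7, 0.3, 152.4]
force: [2.1, 1.5, -1.9]
gripper_width: 27.7
gripper_force: 40.0
```

apply_moves(increments=[[-0.6,0.012,0.035,0,0,0,-0.3],[-0.6,0.012,0.035,0,0,0,-0.3],[-0.6,0.012,0.035,0,0,0,-0.3],[-0.6,0.011,0.032,0,0,0,0],[-0.6,0.007,0.022,-0.01,0,0,0]])

```text
time_s: 27.93
ee_pos: [541.9, 377.1, 109.8]
ee_rot: [179.8, 0.1, 151.7]
force: [1.8, 0.3, -2.5]
gripper_width: 27.8
gripper_force: 40.0
```

apply_moves(increments=[[-0.6,0,0,-0.02,0,0,0],[-0.6,0,0,0,0,0,0],[-0.6,0,0,0,0,0,0],[-0.6,0,0,0,0,0,0]])

```text
time_s: 28.27
ee_pos: [540.2, 372.7, 89.3]
ee_rot: [-179.9, -0.0, 151.6]
force: [0.2, 0.1, -2.5]
gripper_width: 27.9
gripper_force: 40.0
```

Run:
```python
from h import *
from workcell import cams,finder,status
f=cams.grab_frame("wrist");s=status.state();print(s["ee_pos"],s["ee_rot"],s["gripper_width"])
a=np.deg2rad(-28.2);u=np.array([np.cos(a),np.sin(a)]);n=np.array([-u[1],u[0]]);c=np.array([541.5,373.6])
print("exp trough far rim",proj(f,[[*(c+i*u+j*n),55] for i,j in((-75,35),(-75,-35),(-20,35),(-20,-35))]).round())
for q in("trough","strap"):
    for r in finder.trace(q,"wrist")[:2]:
        p=np.argwhere(r["pixels"]);print(q,round(r["score"],2),r["rect"],[(k,p[p[:,0]==k,1].min(),p[p[:,0]==k,1].max()) for k in range(p[:,0].min(),p[:,0].max(),9)])
```

```text
[540.6627295  372.77673388  90.12990705] [1.79975801e+02 1.92350952e-02 1.51560261e+02] 27.418155997164295
exp trough far rim [[332. 130.]
 [232. 131.]
 [329. 206.]
 [235. 207.]]
trough 0.76 [234.7, 129.6, 101.0, 154.7] [(129, np.int64(239), np.int64(324)), (138, np.int64(232), np.int64(333)), (147, np.int64(234), np.int64(331)), (156, np.int64(234), np.int64(331)), (165, np.int64(234), np.int64(331)), (174, np.int64(235), np.int64(330)), (183, np.int64(234), np.int64(330)), (192, np.int64(236), np.int64(329)), (201, np.int64(236), np.int64(329)), (210, np.int64(236), np.int64(330)), (219, np.int64(237), np.int64(328)), (228, np.int64(237), np.int64(328)), (237, np.int64(238), np.int64(327)), (246, np.int64(273), np.int64(326)), (255, np.int64(273), np.int64(288)), (264, np.int64(273), np.int64(288)), (273, np.int64(273), np.int64(288)), (282, np.int64(272), np.int64(288))]Traceback (most recent call last):
  File "<stdin>", line 8, in <module>
    return umr_minimum(a, axis, None, out, keepdims, initial, where)
ValueError: zero-size array to reduction operation minimum which has no identity
```

apply_moves(increments=[[-0.6,0.0005,0.0005,-0.015,0,0,0],[-0.6,0,0,-0.018,0,0,0],[-0.6,0,0,-0.012,0,0,0],[-0.6,0,0,-0.003,0,0,0],[-0.6,0,0,0,0,0,0]])

```text
time_s: 28.83
ee_pos: [540.5, 373.3, 40.8]
ee_rot: [-179.9, -0.0, 151.6]
force: [-0.0, -0.2, -3.1]
gripper_width: 27.6
gripper_force: 40.0
```

apply_moves(increments=[[-0.6,0,0,0,0,0,0],[-0.6,0,0,0,0,0,0]])

```text
time_s: 29.0
ee_pos: [541.7, 374.3, 42.7]
ee_rot: [179.9, 0.1, 151.6]
force: [-0.7, 0.2, -2.9]
gripper_width: 27.6
gripper_force: 40.0
```

apply_moves(increments=[[-0.3,0,0,0,0,0,0],[-0.3,0,0,0,0,0,0],[-0.3,0,0,0,0,0,0],[-0.3,0,0,0.01,0,0,0],[-0.3,0,0,0.03,0,0,0]])

```text
time_s: 29.42
ee_pos: [538.5, 372.2, 78.4]
ee_rot: [-179.6, -0.2, 151.6]
force: [-0.1, -0.3, 0.1]
gripper_width: 32.5
gripper_force: 0.0
```

apply_moves(increments=[[-0.3,0,0,0.036,0,0,0],[-0.3,0,0,0.036,0,0,0],[-0.3,0,-0.01,0.036,0,0,0],[-0.3,0.01,-0.036,0.01,0,0,0],[-0.3,0.01,-0.036,0,0,0,0]])

```text
time_s: 29.83
ee_pos: [562.9, 293.4, 205.5]
ee_rot: [179.5, 0.4, 151.8]
force: [-0.0, -0.6, -0.8]
gripper_width: 31.8
gripper_force: 0.0
```

apply_moves(increments=[[-0.3,0.036,0,0,0,0,0],[-0.3,0.036,0,0,0,0,0],[-0.3,0.02,0,0,0,0,0],[-0.3,0,0,0,0,0,0],[-0.3,0,0,0,0,0,0]])

```text
time_s: 30.25
ee_pos: [653.5, 291.6, 199.6]
ee_rot: [180.0, -0.0, 151.5]
force: [-0.3, 0.0, -0.7]
gripper_width: 32.4
gripper_force: 0.0
```

```bash
python3 fit.py trough 541.5 373.6 -28.2 0; python3 fit.py strap 541 374 -28 5
python3 - <<'E'
from h import *
from workcell import cams,finder
f=cams.grab_frame("top")
for q,z in [("strap",17),("trough",55),("pot",70),("scrap_bin",55),("offcut",23),("block_a",30),("oil_bottle",170),("mug",90),("grease_tin",50),("tool_setter",52),("brush",20)]:
    for r in finder.trace(q,"top")[:2]:
        if r["score"]>.4: print(q,round(r["score"],2),rect(r["pixels"],f,z))
E
```

```text
30.3 [652.5 291.9 199.8] [-180.    -0.   151.6]
0.85 [264.7, 0.0, 71.1, 140.7] fit [542.6 373.9 -28.5] IoU 0.738
0.35 [64.0, 249.8, 82.3, 107.1] fit [541.5 373.6 -28.2] IoU 0.0
30.4 [651.9 292.2 200.2] [180.   -0.  151.6]
0.69 [286.5, 11.7, 25.2, 113.0] fit [543.2 375.1 -28.6] IoU 0.936
strap 0.77 [561.6 359.9  65.   30.8 -27.7]
pot 0.58 [662.8  13.8 127.1 117.8  27.9]
scrap_bin 0.87 [ 512.2 -407.7  157.   149.   -55.6]
offcut 0.63 [ 515.8 -406.9  105.6   43.8   34.2]
block_a 0.68 [673.5  -1.1  66.5  31.9  23. ]
oil_bottle 0.88 [ 597.8 -177.1   72.1   54.6  -62.6]
mug 0.84 [ 359.8 -324.9  112.7   86.6   40.7]
grease_tin 0.65 [655.3  33.8  64.5  30.1  24.5]
grease_tin 0.62 [ 458.5 -131.    70.    69.8  -88.9]
tool_setter 0.69 [356.8 291.   51.6  28.   20.7]
brush 0.69 [430.5  -4.1 169.   41.6  -5.8]
```

```bash
python3 -c "
from workcell import env
print(env.job_done())"
```

```text
the job is handed in; nothing more can be done
None
```

I dropped the offcut into the scrap bin, then both step blocks into the pot, then the strap clamp into the trough, and handed the job in at about 30 s. The last camera check showed offcut and clamp flat inside, containers unmoved, and no bystander I could check moved (tool setter only partly in view; wrench and pendant not re-checked).

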